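# Fit the relay and hold the keyed enable plug home on a test board

## Task

Get the green test board ready for power-up: push the orange relay fully home in the blue rectangular socket on the board and let go of it, then take the red-handled keyed plug from its stand, enter it in the round metal receptacle, turn it until its key slips into the keyway, and keep pushing against the spring until its flange sits on the receptacle's rim. Finish while still holding the plug pushed fully down; do not let go of it, because the spring lifts it. Leave the relay seated, and leave the grey relay, the heat sink and the jar where they are.

Things in the scene. Friction and masses are not known exactly. Their poses are not given: they have to be found in the camera images.
- test_board: Fixed green circuit board 200 x 280 mm (x, y) on standoffs, its top 20 mm above the bench. Carries socket, receptacle, a black fan (44 mm square, top 44 mm above the bench, centred at x = +72, y = 0 mm in the board's frame), flat chips and brass studs. Origin: its centre, at bench height.
- relay: Orange relay, loose, 45 g or so, standing upright on the black mat: case 30 x 24 x 32 mm (x, y, z) above a narrower black plug foot 22 x 16 mm, 10 mm long, with rounded edges. Origin: centre of the foot's underside, z up; the case reaches from z = 10 to 42 mm. It fits the socket either way round (half turn).
- spare_relay: Grey relay of the same shape on the same mat, loose; a bystander, leave it. Same origin and axes as the orange one.
- parts_mat: Black rubber mat 100 x 150 x 3 mm (x, y, z), fixed, that the two relays stand on. Origin: centre of its underside.
- relay_socket: Blue socket block 52 x 44 x 16 mm fixed on the board, with one rectangular hole about 24 x 18 mm (long side along its x), 12 mm deep, open upward. Origin: centre of its underside (20 mm above the work surface); the mouth is at z = 16 mm. With the relay home its case rests on the block's top, the relay's origin 6 mm above the block's origin.
- receptacle: Round aluminium receptacle fixed on the board, 48 mm across, 45 mm high, on a 56 mm square plate 4 mm thick. Bore 22 mm diameter, with a keyway on its +x side, 9 mm wide, out to 16.5 mm from the axis, rim to bottom; a yellow mark on the rim stands over it. Origin: centre of its underside, on the board's top; z up.
- receptacle_rim (a point): Centre of the receptacle's mouth, at the height of its rim, 45 mm above its origin; axes as the receptacle's, x towards the keyway.
- plunger (a joint): Brass spring plunger (18 mm disc) inside the bore: 0 when up, its top 25 mm below the rim; grows as it is pressed down, 0.010 m when the plug's flange sits on the rim, stop at 0.013 m. Spring about 4 N at first, about 10 N at 0.010 m; it lifts the plug when that is let go.
- key_plug: Loose plug, about 90 g, upright in its stand. Origin: centre of the shaft's tip, z up. Steel shaft 20 mm diameter, 35 mm long; on its +x side a key 6 mm wide, out to 15 mm from the axis, from z = 10 mm up to the flange (the bare tip enters 10 mm before the key meets the rim). Black flange 44 mm across, z 35-41 mm, yellow mark over the key; red grip bar 30 mm along x, 14 along y, z 41-73.
- plug_flange (a point): Centre of the underside of the plug's flange, 35 mm above the tip; axes as the plug's. It coincides with the receptacle's rim point when the plug is home.
- stand: Grey block 70 x 70 x 40 mm, fixed, with a 34 mm square hole from above, in which the plug is parked with its flange on the block's top. Origin: centre of its underside.
- heat_sink: Loose finned aluminium heat sink 40 x 40 x 24 mm on the bench near the stand; a bystander. Origin: centre of its underside.
- flux_jar: Loose amber jar, 44 mm across and 50 mm high, on the bench near the mat; a bystander. Origin: centre of its underside.
Mind the look-alikes: they are no part of the job. Of the things shaped like the relay, the orange one is meant. Leave any purple or turquoise look-alike of the key_plug alone.

How it is judged:
On the way, in this order (a step that is already met when the one before it is completed fails the run):
1. the orange relay is fully home in the socket and let go (horizontal distance between relay and relay_socket below 0.004 m and z of relay in the frame of relay_socket below 0.0085 m and angle between relay's own z axis and vertical below 0.08 rad and angle between the x axis of relay and the x axis of relay_socket, either way round below 0.2 rad and contact force between each of the arm, the fingers and relay below 0.1 N), for 0.2 s.
2. the plug's key has slipped into the receptacle's keyway, with the relay still home (horizontal distance between relay and relay_socket below 0.004 m and z of relay in the frame of relay_socket below 0.0085 m and angle between relay's own z axis and vertical below 0.08 rad and angle between the x axis of relay and the x axis of relay_socket, either way round below 0.2 rad and horizontal distance between key_plug and receptacle below 0.004 m and angle between key_plug's own z axis and vertical below 0.1 rad and angle between the x axis of key_plug and the x axis of receptacle, either way round below 0.25 rad and z of plug_flange in the frame of receptacle_rim below 0.021 m), for 0.1 s.
At the end, for the whole second after the job is handed in: Relay home in its socket and untouched (4 mm sideways, within 2.5 mm of full depth, 0.08 rad tilt, 0.2 rad yaw either way round); plug keyed in the receptacle (4 mm, 0.1 rad tilt, 0.25 rad yaw), flange within 3 mm of the rim, plunger past 7 mm, plug at rest, fingers on it with over 2 N (horizontal distance between relay and relay_socket below 0.004 m and z of relay in the frame of relay_socket below 0.0085 m and angle between relay's own z axis and vertical below 0.08 rad and angle between the x axis of relay and the x axis of relay_socket, either way round below 0.2 rad and horizontal distance between key_plug and receptacle below 0.004 m and angle between key_plug's own z axis and vertical below 0.1 rad and angle between the x axis of key_plug and the x axis of receptacle, either way round below 0.25 rad and z of plug_flange in the frame of receptacle_rim below 0.003 m and value of joint plunger above 0.007 m and contact force between the fingers and key_plug above 2 N and contact force between the fingers and relay below 0.1 N and linear speed of key_plug below 0.02 m/s); the arm keeps its last pose, push and grip.
It fails at once if the grey relay is shifted more than 25 mm (distance of spare_relay from where it was at the start of the episode above 0.025 m).
It fails at once if the heat sink is shifted more than 25 mm (distance of heat_sink from where it was at the start of the episode above 0.025 m).
It fails at once if the jar is shifted more than 25 mm (distance of flux_jar from where it was at the start of the episode above 0.025 m).
It also fails if it takes over 67 s, if anything falls off the work surface, if the arm or the gripper's body presses on something with over 40 N, if the wrist force passes 120 N, or if a joint passes its speed limit or range.

## Robot

A 6-joint arm with a two-finger parallel gripper is mounted at the origin on the work surface. World frame = base frame: x ahead of the robot, y to its left, z up, the work surface at z = 0. Lengths are in m, angles in rad, forces in N, time in s.
With the tool pointing down it reaches from about 0.35 to 0.975 m from the base axis. Payload 4.9 kg.
Tool frame: the origin (TCP) lies at the very end of the fingers, on their centre line; the grasp point (between the pads) lies 19 mm behind it; x points along the fingers, y is the direction in which the jaws open and shut, and the axes are right-handed (so a half turn about x gives the same grasp; the last joint's range is limited). The gripper opens to 85 mm and grips with 20 to 120 N. Pads are 22 mm wide; open, the fingers measure 114 mm over their backs; the gripper's body (76 mm by 85 mm) begins 54 mm behind the grasp point. The pads swing forward as they close: fully open they stand 13 mm farther back than shut.
Start: joints at [-1.231, 0.053, 1.613, -0, 1.476, -0.119], TCP at [0.277, -0.56, 0.231] pointing down, gripper open.
Joint ranges: [-3.01, 3.01], [-1.01, 2.22], [0.06, 2.58], [-1.02, 4.17], [0.09, 2.62], [-3.14, 3.14]. Speed limits (rad/s): [2.57, 2.57, 3.14, 3.14, 3.14, 3.14].

## Interface

Orientations are given as a rotation vector (axis times angle).
In Python, from station import ctrl, get_image, calibration, finish_job, search_frame, cut_out, mark_of gives the robot as it stands. The module is installed in compiled form; this text tells all that it offers.
- The arm moves only by the tool arm_command, never from a script. Its argument "plan" is a list that holds one entry, the list of rows, each a list of 7 numbers: the shift along the tool's x, y, z in m, then the turn, a rotation vector about the tool's x, y, z in degrees, then the finger opening in m, from 0 to 0.0854. A call has 1 to 20 rows; each row shifts and turns the pose as measured when the row begins, along the tool's axes as they then stand; what a row does not reach is not made up. A row lasts 1/12 s, in which the tool goes at most 41.7 mm and 7.16 degrees, less where a joint would pass 70% of its speed; a pose out of reach is approached as far as the arm can. A call with a gripper value outside its range is refused whole. The fingers move at their own pace and stop on an object; "squeeze" is the grip in N (left out, the last holds). Time passes only in rows, so rows that do not move let the fingers close. It gives the time, the measured TCP pose, the force and the opening at its end, in the units of the state.
- ctrl.get_obs(): the state, without advancing time (a new reading comes with each control period).
- get_image(name): name is "scene" or "top" or "wrist"; returns the picture (480x640x3 uint8, red, green, blue); there is no depth.
- calibration(name): a dict with "fx", "fy", "cx", "cy" (pixels), "cam_to_world" (4x4, takes a point from camera to world coordinates); the wrist camera has in their place "hand_eye" (4x4, takes a point from camera to tool coordinates, whose origin is the TCP and whose axes are the tool frame's). Camera axes: x right, y down, z forward; pixel columns grow to the right and rows downward; lengths in m; the calibration is good to about 2 mm. The wrist camera is an equidistant fisheye: a pixel r from the principal point sees the ray r / f radians off the axis. A picture is of the moment at which its call begins: read the wrist's pose just before it. calibration takes no time and is no camera call.
- finish_job(): hands the job in, once; it reports no verdict.
Trained networks look in the newest picture that a camera, given by its name, has taken for a name from the list of things; names that differ only in an ending like _2 or _b are one class to them, and where a whole thing is asked for, a point or a joint stands for the part that bears it (a point fixed in the world has none). Each returns a list of dicts, best first, with "conf" (0 to 1); they miss things now and then, are a little off and sometimes report something else, mostly with a low value. They report only what shows in the picture. A call takes as long as a camera call. They do not tell look-alikes from the thing itself.
- search_frame(camera, thing): "at" ([x, y, z] in m, in the coordinates of the camera as it stood for that picture, good to about 4 mm: the middle of the surface that is visible of it).
- cut_out(camera, thing): "mask" (480x640 bool, what is visible of it).
- mark_of(camera, thing): "at" ([x, y, z] in m, in the coordinates of the camera as it stood for that picture, good to about 4 mm: a listed point, or the origin of a listed thing).
The state is a dict: "t": time; "q": joint angles; "dq": joint speeds; "effort": joint torques, N m; "tool_pos": TCP position; "tool_rot": TCP orientation; "contact_force": force on the tool from outside, world axes, zero at the start; "wrist_torque": the same for the moment, N m; "opening": finger opening in m.
Only numpy, scipy, OpenCV 4.12 (cv2) and the standard library are available. Lean on these libraries where they do the work, as an engineer would, in place of code of your own. Each camera call takes 0.05 s, during which the arm holds its last target. There are 200 camera calls.

## Working session

There is one attempt and no reset: what is moved stays moved. The work goes in short steps, Python scripts to look and compute and a tool call to move; the robot and the scene stay as the last step left them, time stands still between calls to the robot, and variables do not carry over. Pictures are saved under pics/ and viewed, about 8 in all and at most 12, crops included, and the job is handed in when it is done.

Besides the shell and the picture viewer there is one more tool, called after "Emit:" as a command line: name --argument value ..., lists and objects as JSON in quotes. arm_command: Moves the arm, as the interface text tells. Its arguments: {"type":"object","properties":{"plan":{"type":"array","items":{"type":"array","items":{"type":"array","items":{"type":"number"}}}},"squeeze":{"type":"number"}},"required":["plan"]}

```bash
mkdir -p pics
cat > h.py <<'E'
import numpy as np, cv2
from scipy.spatial.transform import Rotation as R
from station import ctrl,get_image,calibration,finish_job,search_frame,cut_out,mark_of
def save(im,n): cv2.imwrite('pics/'+n,im[:,:,::-1])
def T_tool(o=None):
    o=o or ctrl.get_obs(); T=np.eye(4); T[:3,:3]=R.from_rotvec(o['tool_rot']).as_matrix(); T[:3,3]=o['tool_pos']; return T
def camT(n):
    c=calibration(n)
    return np.array(c['cam_to_world']) if n!='wrist' else T_tool()@np.array(c['hand_eye'])
def w(T,p): return (T@np.r_[p,1])[:3]
def ray(n,u,v,z,T=None):
    """pixel -> world point on plane z"""
    c=calibration(n); T=camT(n) if T is None else T
    x=(u-c['cx'])/c['fx']; y=(v-c['cy'])/c['fy']
    if n=='wrist':
        r=np.hypot(x,y); d=np.r_[np.sin(r)*np.array([x,y])/max(r,1e-9),np.cos(r)]
    else: d=np.r_[x,y,1]
    d=T[:3,:3]@d; o=T[:3,3]; return o+d*(z-o[2])/d[2]
def pix(n,p,T=None):
    c=calibration(n); T=camT(n) if T is None else T
    q=np.linalg.inv(T)@np.r_[p,1]; q=q[:3]
    if n=='wrist':
        r=np.hypot(q[0],q[1]); th=np.arctan2(r,q[2]); xy=q[:2]/max(r,1e-9)*th
    else: xy=q[:2]/q[2]
    return np.array([xy[0]*c['fx']+c['cx'],xy[1]*c['fy']+c['cy']])
E
python3 - <<'E'
from h import *
np.set_printoptions(precision=4,suppress=True)
im=get_image('top'); save(im,'top.png'); T=camT('top'); print(T)
for th in ['test_board','relay','spare_relay','relay_socket','receptacle','key_plug','stand','heat_sink','flux_jar','parts_mat','receptacle_rim','plug_flange']:
    for d in mark_of('top',th)[:3]: p=w(T,d['at']); print(th,round(d['conf'],2),p,pix('top',p,T).round())
im=get_image('scene'); save(im,'scene.png')
o=ctrl.get_obs(); print(o)
print(calibration('wrist'))
E
```

```text
[[-0.0146 -0.9869  0.1607  0.3481]
 [-0.9999  0.0155  0.0046 -0.0257]
 [-0.007  -0.1606 -0.987   1.089 ]
 [ 0.      0.      0.      1.    ]]
test_board 0.61 [ 0.5636 -0.0317  0.0004] [327. 218.]
relay 0.83 [0.5046 0.2689 0.0035] [173. 249.]
relay 0.74 [0.6108 0.2081 0.0053] [205. 195.]
relay 0.61 [0.3849 0.2876 0.0003] [162. 312.]
spare_relay 0.77 [0.5243 0.3415 0.0035] [137. 240.]
relay_socket 0.87 [ 0.564  -0.1139  0.0209] [370. 215.]
relay_socket 0.48 [0.5225 0.3418 0.0024] [137. 241.]
receptacle 0.96 [0.5275 0.0419 0.0201] [289. 235.]
key_plug 0.89 [ 0.6064 -0.3871 -0.003 ] [506. 194.]
key_plug 0.83 [ 0.4618 -0.3992  0.0049] [519. 266.]
key_plug 0.74 [ 0.5228 -0.3236  0.0088] [478. 235.]
stand 0.76 [ 0.525  -0.328  -0.0014] [479. 235.]
heat_sink 0.94 [ 0.6583 -0.3052  0.0034] [464. 168.]
flux_jar 0.72 [ 0.6209  0.294  -0.0074] [164. 193.]
parts_mat 0.73 [0.5044 0.3028 0.0043] [156. 250.]
parts_mat 0.36 [0.5291 0.0416 0.0659] [288. 230.]
parts_mat 0.27 [ 0.5666 -0.1118  0.0195] [369. 213.]
receptacle_rim 0.87 [0.529  0.0433 0.0673] [287. 230.]
plug_flange 0.62 [ 0.4598 -0.4004  0.
[... 185 characters left out ...]
,  1.476 , -0.119 ]), 'dq': array([ 0.0008, -0.0002,  0.0012,  0.002 ,  0.001 , -0.0014]), 'effort': array([ -0.0001, -39.3563, -37.0362,  -0.0001,   0.0006,   0.    ]), 'tool_pos': array([ 0.2768, -0.5604,  0.2314]), 'tool_rot': array([ 1.9664,  0.4591, -1.9664]), 'contact_force': array([ 0.1724, -0.1168,  0.2584]), 'wrist_torque': array([-0.0232, -0.0082,  0.0261]), 'opening': 0.08502110137716301}
{'fx': 371.64829954431775, 'fy': 371.64829954431775, 'cx': 319.4119321944168, 'cy': 239.89922041945414, 'hand_eye': array([[ 0.0001, -0.3098,  0.9508, -0.1422],
       [ 1.    ,  0.0007,  0.0001,  0.0006],
       [-0.0007,  0.9508,  0.3098, -0.0795],
       [ 0.    ,  0.    ,  0.    ,  1.    ]])}
```

View pics/top.png

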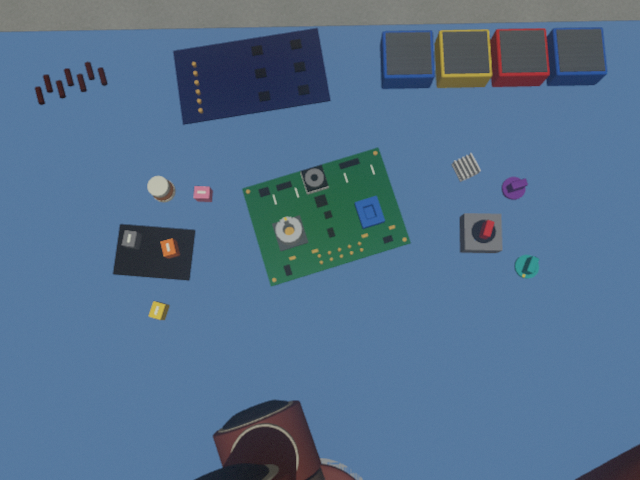

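View pics/scene.png

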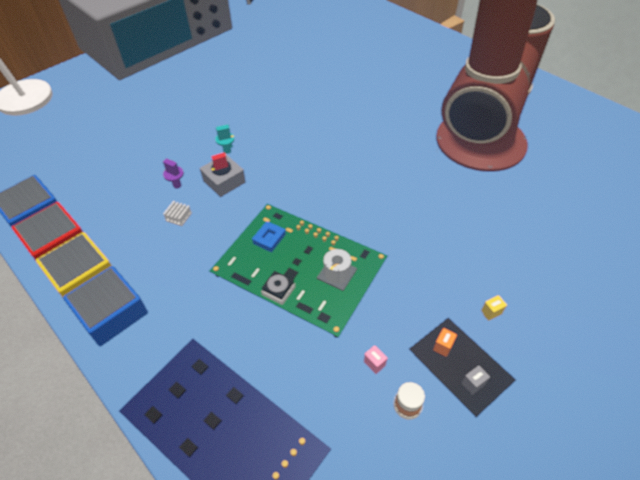

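The picture shows these relay candidates in the top view: orange (170,248), grey (131,239), pink (202,193) and yellow (158,311). I choose the orange one on the black mat. For the plug, the candidates are red in the stand (485,231), purple (514,188) and turquoise (527,266), and I choose the red one. The socket is at (370,212) and the receptacle at (289,231), with its yellow mark near (287,218).

```bash
cat >> h.py <<'E'
np.set_printoptions(precision=4,suppress=True)
def go(p,yaw=None):
    """print tool-frame shift to world p, and turn about tool x (deg) so tool y lies at world yaw (deg, mod 180)"""
    T=T_tool(); A=T[:3,:3]
    print('t',ctrl.get_obs()['t'],'tcp',T[:3,3],'shift',A.T@(np.array(p)-T[:3,3]))
    y=np.degrees(np.arctan2(A[1,1],A[0,1])); print('toolyaw',y,'tilt vec',A[:,0])
    if yaw is not None: print('turn x (about down): ',-((yaw-y+90)%180-90))
E
python3 - <<'E'
from h import *
print(T_tool())
go([0.45,0.25,0.22])
im=cv2.imread('pics/top.png')
cs=[cv2.resize(im[y-25:y+25,x-25:x+25],(390,290) if 0 else (300,300),interpolation=cv2.INTER_CUBIC) for x,y in [(168,247),(289,230),(370,212),(485,231)]]
cv2.imwrite('pics/crop.png',np.vstack([np.hstack(cs[:2]),np.hstack(cs[2:])]))
E
```

```text
[[ 0.      0.4429 -0.8966  0.2768]
 [-0.0001 -0.8966 -0.4429 -0.5604]
 [-1.      0.0001  0.      0.2314]
 [ 0.      0.      0.      1.    ]]
t 0.7 tcp [ 0.2768 -0.5604  0.2314] shift [ 0.0113 -0.6499 -0.5142]
toolyaw -63.71298237441821 tilt vec [ 0.     -0.0001 -1.    ]
```

View pics/crop.png

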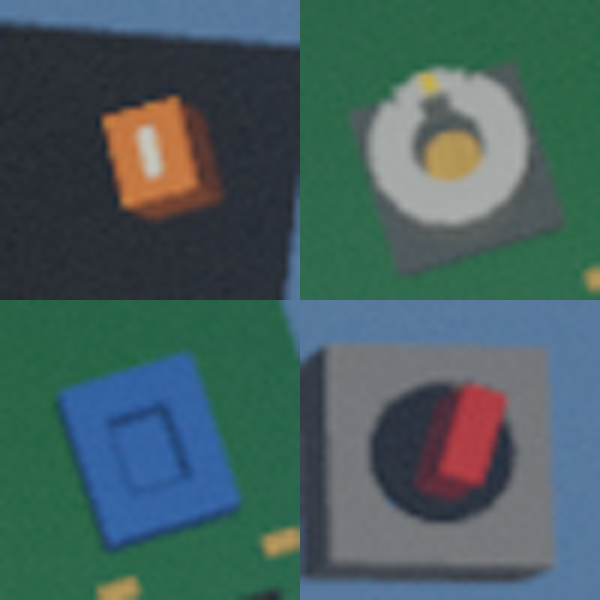

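Emit:
arm_command --plan '[[[0, -0.029, -0.026, 0, 0, 0, 0.085], [0, -0.029, -0.026, 0, 0, 0, 0.085], [0, -0.029, -0.026, 0, 0, 0, 0.085], [0, -0.029, -0.026, 0, 0, 0, 0.085], [0, -0.029, -0.026, 0, 0, 0, 0.085], [0, -0.029, -0.026, 0, 0, 0, 0.085], [0, -0.029, -0.026, 0, 0, 0, 0.085], [0, -0.029, -0.026, 0, 0, 0, 0.085], [0, -0.029, -0.026, 0, 0, 0, 0.085], [0, -0.029, -0.026, 0, 0, 0, 0.085], [0, -0.029, -0.026, 0, 0, 0, 0.085], [0, -0.029, -0.026, 0, 0, 0, 0.085], [0, -0.029, -0.026, 0, 0, 0, 0.085], [0, -0.029, -0.026, 0, 0, 0, 0.085], [0, -0.029, -0.026, 0, 0, 0, 0.085], [0, -0.029, -0.026, 0, 0, 0, 0.085], [0, -0.029, -0.026, 0, 0, 0, 0.085], [0, -0.029, -0.026, 0, 0, 0, 0.085], [0, -0.029, -0.026, 0, 0, 0, 0.085], [0, -0.029, -0.026, 0, 0, 0, 0.085]]]' --squeeze 40

```text
t: 2.37
tool_pos: [0.4953, 0.2173, 0.2336]
tool_rot: [1.987, 0.438, -1.957]
contact_force: [0.3, -0.3, 0.2]
opening: 0.0852
```

Run:
```python
from h import *
go([0.505,0.269,0.17],-78); print(ctrl.get_obs()['q'])
```

```text
t 2.3667 tcp [0.4953 0.2173 0.2336] shift [ 0.0636 -0.0432 -0.0302]
toolyaw -64.52557855547407 tilt vec [ 0.0163 -0.0046 -0.9999]
turn x (about down):  13.47442144452593
[ 0.2804 -0.1598  1.8135 -0.009   1.4735  1.4074]
```

Emit:
arm_command --plan '[[[0.021, -0.0145, -0.01, 0, 0, 0, 0.085], [0.021, -0.0145, -0.01, 0, 0, 0, 0.085], [0.021, -0.0145, -0.01, 0, 0, 0, 0.085], [0, 0, 0, 6.7, 0, 0, 0.085], [0, 0, 0, 6.7, 0, 0, 0.085], [0, 0, 0, 0, 0, 0, 0.085]]]'

```text
t: 2.87
tool_pos: [0.506, 0.2819, 0.169]
tool_rot: [2.128, 0.222, -2.087]
contact_force: [-0.7, 0.3, 0.0]
opening: 0.0854
```

```bash
cat >> h.py <<'E'
def go(p,yaw=None):
    """tool-frame shift to world p; tool-frame rotvec (deg) to point down with tool y at world yaw (deg, mod 180)"""
    o=ctrl.get_obs(); T=T_tool(o); A=T[:3,:3]; y=np.degrees(np.arctan2(A[1,1],A[0,1]))
    print('t %.2f'%o['t'],'tcp',T[:3,3],'yaw %.2f'%y,'tilt',A[:2,0],'F',o['contact_force'],'op %.4f'%o['opening'],'q6 %.2f'%o['q'][5])
    yt=y if yaw is None else y+((yaw-y+90)%180-90); c,s=np.cos(np.radians(yt)),np.sin(np.radians(yt))
    B=np.array([[0,0,-1],[c,s,0],[s,-c,0]]).T
    print('  shift mm',1e3*(A.T@(np.array(p)-T[:3,3])),'rot deg',np.degrees(R.from_matrix(A.T@B).as_rotvec()))
def wmark(cam,th,n=3):
    T=camT(cam); 
    for d in mark_of(cam,th)[:n]: print(th,round(d['conf'],2),w(T,d['at']))
E
python3 - <<'E'
from h import *
go([0.505,0.269,0.17],-78)
im=get_image('wrist'); save(im,'w1.png')
wmark('wrist','relay'); T=camT('wrist')
for d in cut_out('wrist','relay')[:3]:
    ys,xs=np.nonzero(d['mask']); print(d['conf'],xs.mean(),ys.mean(),len(xs))
E
```

```text
t 2.87 tcp [0.506  0.2819 0.169 ] yaw -77.78 tilt [ 0.0197 -0.0014] F [-0.7198  0.3029  0.0221] op 0.0854 q6 1.74
  shift mm [-0.9907 12.4185  3.6466] rot deg [ 0.2266 -1.0873 -0.3183]
relay 0.93 [0.5034 0.269  0.0049]
relay 0.89 [0.6127 0.2079 0.0034]
relay 0.61 [ 0.3896  0.2878 -0.0002]
0.77 284.7344674556213 347.2566568047337 1352
0.75 333.6742581090407 232.40372670807454 1449
0.63 437.51087673038893 119.66446934739618 1517
```

View pics/w1.png

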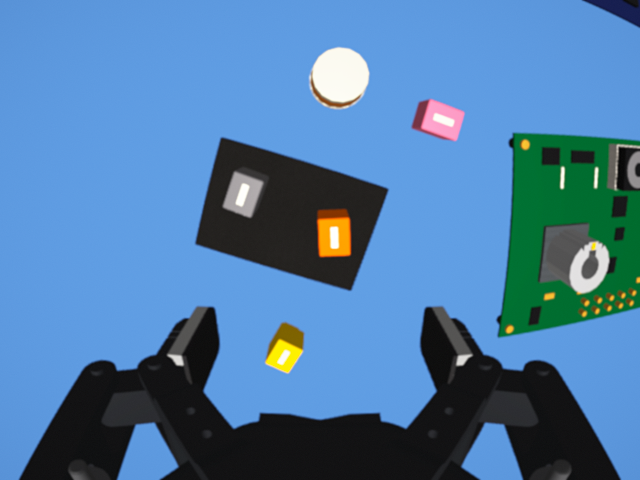

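The orange relay is at (334,236) on the mat, with the grey one at (243,193) well clear. Next I fit its top face, using plane z = 45 mm.

```bash
cat >> h.py <<'E'
def fitrect(cam,mask,z,T):
    """project a mask to plane z, min-area rectangle: centre, sizes mm, yaw of the long side (deg)"""
    c=max(cv2.findContours(mask.astype(np.uint8),cv2.RETR_EXTERNAL,cv2.CHAIN_APPROX_NONE)[0],key=cv2.contourArea)[:,0]
    P=np.array([ray(cam,u,v,z,T)[:2] for u,v in c])
    (cc,(a,b),_)=r=cv2.minAreaRect((P*1e3).astype(np.float32)); q=cv2.boxPoints(r)
    e=max((q[1]-q[0],q[2]-q[1]),key=np.linalg.norm); print('rect',cc,a,b,'yaw',np.degrees(np.arctan2(e[1],e[0]))%180)
E
python3 - <<'E'
from h import *
im=cv2.imread('pics/w1.png'); hsv=cv2.cvtColor(im,cv2.COLOR_BGR2HSV)
h,s,v=[hsv[:,:,i].astype(int) for i in range(3)]
roi=np.zeros(h.shape,bool); roi[195:275,300:370]=1
print(hsv[225,325],hsv[250,345],hsv[213,335])
T=camT('wrist')
white=(s<90)&(v>140)
for t in (180,200,220):
    m=roi&(((h<25)&(s>120)&(v>t))|white); m=cv2.morphologyEx(m.astype(np.uint8),cv2.MORPH_OPEN,np.ones((3,3)))
    print(m.sum()); fitrect('wrist',m,0.045,T)
E
```

```text
[ 20 255 255] [ 19 255 254] [ 12 255 133]
1231
rect (507.04443359375, 268.9981689453125) 30.598590850830078 24.40955352783203 yaw 13.856817
1200
rect (507.07232666015625, 269.02032470703125) 30.12166404724121 24.28697967529297 yaw 14.92408
1158
rect (506.9332580566406, 269.1956481933594) 29.498001098632812 23.3502254486084 yaw 13.764467
```

```bash
python3 -c "
from h import *
go([0.507,0.269,0.09],-75.8)"
```

```text
t 3.02 tcp [0.5068 0.2814 0.1705] yaw -77.57 tilt [ 0.0222 -0.0006] F [0.3109 0.0391 0.727 ] op 0.0851 q6 1.74
  shift mm [80.4917 11.7671  4.2105] rot deg [-1.7711 -1.2281 -0.3281]
```

Emit:
arm_command --plan '[[[0.0, 0.0, 0, -1.8, -1.2, -0.3, 0.05], [0.027, 0.004, 0.0015, 0, 0, 0, 0.05], [0.027, 0.004, 0.0015, 0, 0, 0, 0.05], [0.027, 0.004, 0.0015, 0, 0, 0, 0.05], [0, 0, 0, 0, 0, 0, 0.05], [0, 0, 0, 0, 0, 0, 0.05]]]'

```text
t: 3.52
tool_pos: [0.511, 0.2683, 0.0954]
tool_rot: [2.1, 0.275, -2.069]
contact_force: [0.5, 0.2, 1.1]
opening: 0.0498
```

```bash
python3 -c "
from h import *
go([0.507,0.269,0.02],-75.8)"
```

```text
t 3.52 tcp [0.511  0.2683 0.0954] yaw -75.15 tilt [0.0139 0.005 ] F [0.4878 0.1614 1.1221] op 0.0498 q6 1.67
  shift mm [75.3235 -1.6473  4.788 ] rot deg [ 0.6531 -0.8419  0.0795]
```

Emit:
arm_command --plan '[[[0.0, -0.0016, 0.0048, 0.65, -0.85, 0.1, 0.05], [0, 0, 0, 0, 0, 0, 0.05], [0.015, 0, 0, 0, 0, 0, 0.05], [0.015, 0, 0, 0, 0, 0, 0.05], [0.015, 0, 0, 0, 0, 0, 0.05], [0, 0, 0, 0, 0, 0, 0.05], [0, 0, 0, 0, 0, 0, 0.05]]]'

```text
t: 4.1
tool_pos: [0.5119, 0.2717, 0.0578]
tool_rot: [2.106, 0.266, -2.074]
contact_force: [0.4, -0.2, 0.3]
opening: 0.0497
```

```bash
python3 -c "
from h import *
go([0.507,0.269,0.02],-75.8)"
```

```text
t 4.10 tcp [0.5119 0.2717 0.0578] yaw -75.69 tilt [0.0146 0.0054] F [ 0.3791 -0.2229  0.2518] op 0.0497 q6 1.68
  shift mm [37.7426  1.4468  6.0016] rot deg [ 0.1086 -0.8902  0.0949]
```

Emit:
arm_command --plan '[[[0.0, 0.0014, 0.006, 0.1, -0.9, 0.1, 0.05], [0.0, 0, 0.001, 0, -0.5, 0, 0.05]]]'

```text
t: 4.27
tool_pos: [0.5054, 0.2688, 0.0588]
tool_rot: [2.079, 0.259, -2.099]
contact_force: [-0.6, 0.1, -0.9]
opening: 0.0497
```

```bash
python3 -c "
from h import *
go([0.507,0.269,0.02],-75.8)"
```

```text
t 4.27 tcp [0.5054 0.2688 0.0588] yaw -75.77 tilt [-0.0092 -0.0025] F [-0.5694  0.0669 -0.9009] op 0.0497 q6 1.68
  shift mm [38.7696  0.1571 -2.024 ] rot deg [ 0.0327  0.5469 -0.0068]
```

Emit:
arm_command --plan '[[[0.01, 0, -0.001, 0, 0.3, 0, 0.05], [0.01, 0, 0, 0, 0, 0, 0.05], [0.01, 0, 0, 0, -0.3, 0, 0.05], [0.007, 0, 0, 0, -0.3, 0, 0.05]]]'

```text
t: 4.6
tool_pos: [0.5092, 0.2701, 0.0233]
tool_rot: [2.082, 0.261, -2.097]
contact_force: [-0.1, 1.0, -0.4]
opening: 0.0498
```

```bash
python3 -c "
from h import *
go([0.507,0.269,0.02],-75.8)"
```

```text
t 4.60 tcp [0.5092 0.2701 0.0233] yaw -75.76 tilt [-0.007  -0.0009] F [-0.0896  0.9557 -0.3796] op 0.0498 q6 1.68
  shift mm [3.2808 0.5764 2.3473] rot deg [0.0417 0.4004 0.0471]
```

Close enough; fine trim, then grip.

Emit:
arm_command --plan '[[[0.003, 0.0006, 0.0023, 0, 0.3, 0, 0.05], [0, 0, 0, 0, 0, 0, 0.015], [0, 0, 0, 0, 0, 0, 0.015], [0, 0, 0, 0, 0, 0, 0.015], [0, 0, 0, 0, 0, 0, 0.015], [0, 0, 0, 0, 0, 0, 0.015]]]' --squeeze 40

```text
t: 5.1
tool_pos: [0.505, 0.2681, 0.0163]
tool_rot: [2.081, 0.26, -2.097]
contact_force: [-0.4, 0.4, -0.5]
opening: 0.0231
```

```bash
python3 -c "
from h import *
go([0.507,0.269,0.15],-75.8)"
```

```text
t 5.10 tcp [0.505  0.2681 0.0163] yaw -75.77 tilt [-0.007  -0.0015] F [-0.3731  0.4222 -0.4761] op 0.0231 q6 1.68
  shift mm [-133.7106   -0.4672   -1.1828] rot deg [0.0271 0.4123 0.015 ]
```

Emit:
arm_command --plan '[[[-0.03, 0, 0, 0, 0, 0, 0.015], [-0.035, 0, 0, 0, 0, 0, 0.015], [-0.035, 0, 0, 0, 0, 0, 0.015], [-0.03, 0, 0, 0, 0, 0, 0.015], [0, 0.03, 0.003, 0, 0, 0, 0.015], [0, 0.03, 0.003, 0, 0, 0, 0.015], [0, 0.03, 0.003, 0, 0, 0, 0.015], [0, 0.03, 0.003, 0, 0, 0, 0.015], [0, 0.03, 0.003, 0, 0, 0, 0.015], [0, 0.03, 0.003, 0, 0, 0, 0.015], [0, 0.03, 0.003, 0, 0, 0, 0.015], [0, 0.03, 0.003, 0, 0, 0, 0.015], [0, 0.03, 0.003, 0, 0, 0, 0.015], [0, 0.02, 0.003, 0, 0, 0, 0.015], [0, 0, 0, 0, 0, 0, 0.015], [0, 0, 0, 0, 0, 0, 0.015]]]'

```text
t: 6.43
tool_pos: [0.5516, -0.0325, 0.1592]
tool_rot: [2.09, 0.262, -2.081]
contact_force: [0.6, 0.7, -0.4]
opening: 0.0233
```

Run:
```python
from h import *
go([0.567,-0.113,0.09],-75.8)
im=get_image('wrist'); save(im,'w2.png'); T=camT('wrist'); np.save('T2.npy',T)
wmark('wrist','relay_socket',2); wmark('wrist','receptacle_rim',2); wmark('wrist','relay',1)
```

```text
t 6.43 tcp [ 0.5516 -0.0325  0.1592] yaw -75.53 tilt [ 0.0046 -0.0026] F [ 0.609   0.7001 -0.432 ] op 0.0233 q6 1.13
  shift mm [69.4442 81.5586  5.4759] rot deg [ 0.2749 -0.2203 -0.2087]
relay_socket 0.81 [ 0.5663 -0.1134  0.0196]
receptacle_rim 0.77 [0.539  0.0381 0.0595]
relay 0.87 [ 0.3883  0.2875 -0.0009]
```

View pics/w2.png

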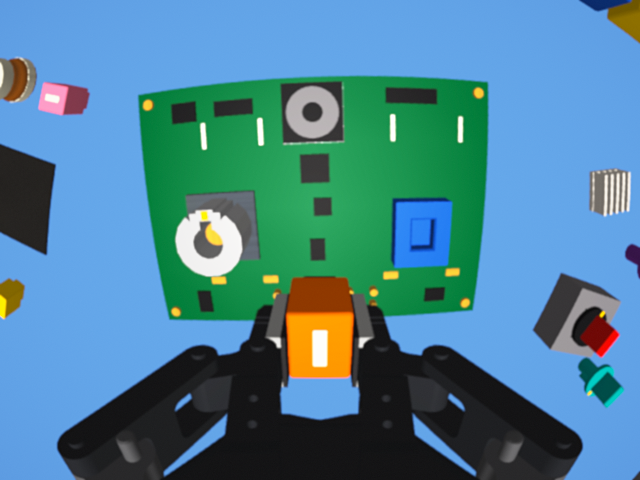

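The board is in full view: socket top at (422,232), receptacle mouth at (208,240) with its mark at (204,215), and the red plug at (600,330) with its yellow mark at (602,314), on its far (+x) side.

Run:
```python
from h import *
im=cv2.imread('pics/w2.png'); T=np.load('T2.npy')
hsv=cv2.cvtColor(im,cv2.COLOR_BGR2HSV); h,s,v=[hsv[:,:,i].astype(int) for i in range(3)]
for y in (232,): print(y,[(x,*hsv[y,x]) for x in range(388,456,2)])
roi=np.zeros(h.shape,bool); roi[190:275,385:460]=1
for t in (170,190,210):
    m=roi&(h>100)&(h<125)&(s>150)&(v>t); m=cv2.morphologyEx(m.astype(np.uint8),cv2.MORPH_OPEN,np.ones((3,3)))
    print(t,m.sum()); fitrect('wrist',m,0.036,T)
    c,hh=cv2.findContours(m,cv2.RETR_CCOMP,cv2.CHAIN_APPROX_NONE)
    for ci,hi in zip(c,hh[0]):
        if hi[3]>=0 and cv2.contourArea(ci)>100:
            mm=np.zeros_like(m); cv2.drawContours(mm,[ci],-1,1,-1); fitrect('wrist',mm,0.036,T)
# held relay
roi=np.zeros(h.shape,bool); roi[270:385,280:360]=1
m=roi&(((h<25)&(s>120)&(v>200))|((s<90)&(v>200)&(np.abs(np.arange(640)-320)<12)))
m=cv2.morphologyEx(m.astype(np.uint8),cv2.MORPH_OPEN,np.ones((5,5))); fitrect('wrist',m,0.1592+0.0287,T)
print(pix('wrist',[*T_tool()[:2,3],0.188],T))
```

```text
232 [(388, np.uint8(72), np.uint8(205), np.uint8(153)), (390, np.uint8(74), np.uint8(206), np.uint8(147)), (392, np.uint8(97), np.uint8(209), np.uint8(88)), (394, np.uint8(111), np.uint8(221), np.uint8(121)), (396, np.uint8(108), np.uint8(210), np.uint8(245)), (398, np.uint8(107), np.uint8(204), np.uint8(247)), (400, np.uint8(106), np.uint8(206), np.uint8(246)), (402, np.uint8(106), np.uint8(206), np.uint8(246)), (404, np.uint8(107), np.uint8(207), np.uint8(246)), (406, np.uint8(107), np.uint8(206), np.uint8(246)), (408, np.uint8(107), np.uint8(209), np.uint8(246)), (410, np.uint8(108), np.uint8(220), np.uint8(233)), (412, np.uint8(107), np.uint8(214), np.uint8(241)), (414, np.uint8(107), np.uint8(208), np.uint8(245)), (416, np.uint8(107), np.uint8(209), np.uint8(245)), (418, np.uint8(107), np.uint8(211), np.uint8(245)), (420, np.uint8(107), np.uint8(209), np.uint8(245)), (422, np.uint8(107), np.uint8(210), np.uint8(245)), (424, np.uint8(107), np.uint8(212), np.uint8(245)), (426, np.uint8(107), np.uint8(212), np.uint8(245)), (428, np.uint8(107), np.uint8(214), np.uint8(245)), (430, n
[... 685 characters left out ...]
414306640625, -110.60102844238281) 52.46902084350586 44.58164596557617 yaw 16.305786
rect (567.918212890625, -116.12223815917969) 16.59073257446289 29.611549377441406 yaw 159.8962
190 3309
rect (569.7567138671875, -110.73194885253906) 52.39759063720703 44.32292556762695 yaw 16.537088
rect (569.8162231445312, -110.74717712402344) 25.913684844970703 19.7425537109375 yaw 16.315943
210 3204
rect (569.7861938476562, -110.79161071777344) 51.74858093261719 43.833675384521484 yaw 16.441336
rect (569.6804809570312, -111.1267318725586) 26.601078033447266 20.157451629638672 yaw 15.194397
rect (553.0244750976562, -32.44631576538086) 29.627971649169922 23.420677185058594 yaw 14.347247
[313.7532 349.5569]
```

```bash
python3 -c "
from h import *
go([0.5681,-0.11125,0.08],-73.6)"
```

```text
t 6.63 tcp [ 0.5514 -0.0307  0.159 ] yaw -75.33 tilt [ 0.0044 -0.0026] F [ 0.2338  0.2165 -0.2845] op 0.0235 q6 1.13
  shift mm [79.2696 81.89    4.5818] rot deg [-1.7306 -0.2019 -0.2087]
```

Emit:
arm_command --plan '[[[0, 0.02, 0.001, -0.9, -0.1, -0.1, 0.015], [0, 0.02, 0.001, -0.9, -0.1, -0.1, 0.015], [0.015, 0.02, 0.001, 0, 0, 0, 0.015], [0.02, 0.015, 0.001, 0, 0, 0, 0.015], [0.02, 0.007, 0.001, 0, 0, 0, 0.015], [0.01, 0, 0, 0, 0, 0, 0.015], [0, 0, 0, 0, 0, 0, 0.015], [0, 0, 0, 0, 0, 0, 0.015]]]'

```text
t: 7.3
tool_pos: [0.5719, -0.1036, 0.0937]
tool_rot: [2.062, 0.317, -2.054]
contact_force: [-0.3, 0.1, -0.2]
opening: 0.0231
```

```bash
python3 -c "
from h import *
go([0.5681,-0.1116,0.062],-73.6)"
```

```text
t 7.30 tcp [ 0.5719 -0.1036  0.0937] yaw -72.54 tilt [0.0038 0.0014] F [-0.3158  0.1234 -0.2423] op 0.0231 q6 0.96
  shift mm [31.6801  6.4998  6.1949] rot deg [ 1.0578 -0.2287  0.0117]
```

Emit:
arm_command --plan '[[[0.0, 0.0065, 0.006, 0, -0.2, 0, 0.015], [0.012, 0, 0, 0.5, 0, 0, 0.015], [0.008, 0, 0, 0.5, 0, 0, 0.015], [0, 0, 0, 0, 0, 0, 0.015]]]'

```text
t: 7.63
tool_pos: [0.5697, -0.1101, 0.0757]
tool_rot: [2.071, 0.299, -2.06]
contact_force: [-0.3, 0.2, -0.6]
opening: 0.0234
```

```bash
python3 -c "
from h import *
go([0.5681,-0.1116,0.062],-73.6)"
```

```text
t 7.63 tcp [ 0.5697 -0.1101  0.0757] yaw -73.42 tilt [ 0.0054 -0.0011] F [-0.328   0.2305 -0.6255] op 0.0234 q6 0.96
  shift mm [13.6774  0.9343  2.013 ] rot deg [ 0.1775 -0.2768 -0.1497]
```

Emit:
arm_command --plan '[[[0.004, 0.001, 0.002, 0.2, -0.3, -0.1, 0.015], [0.007, 0, 0, 0, -0.1, 0, 0.015], [0, 0, 0, 0, 0, 0, 0.015]]]'

```text
t: 7.88
tool_pos: [0.5681, -0.1115, 0.064]
tool_rot: [2.065, 0.296, -2.07]
contact_force: [-0.4, -1.0, -1.8]
opening: 0.0232
```

Run:
```python
from h import *
go([0.5681,-0.1116,0.049],-73.6)
T=camT('wrist'); im=get_image('wrist'); save(im,'w3.png'); np.save('T3.npy',T)
go([0.5681,-0.1116,0.049],-73.6)
cv2.imwrite('pics/w3c.png',cv2.resize(cv2.imread('pics/w3.png')[200:400,220:420],(600,600),interpolation=cv2.INTER_CUBIC))
```

```text
t 7.88 tcp [ 0.5681 -0.1115  0.064 ] yaw -73.63 tilt [-0.0019 -0.0016] F [-0.4108 -0.9671 -1.7685] op 0.0232 q6 0.96
  shift mm [14.9757  0.0895 -0.0195] rot deg [-0.0306  0.1288 -0.0555]
t 7.93 tcp [ 0.5684 -0.1116  0.0646] yaw -73.63 tilt [-0.0011 -0.0018] F [-0.6204  0.4982 -0.6228] op 0.0233 q6 0.96
  shift mm [15.608  -0.1508  0.2686] rot deg [-0.0286  0.0905 -0.0838]
```

View pics/w3c.png

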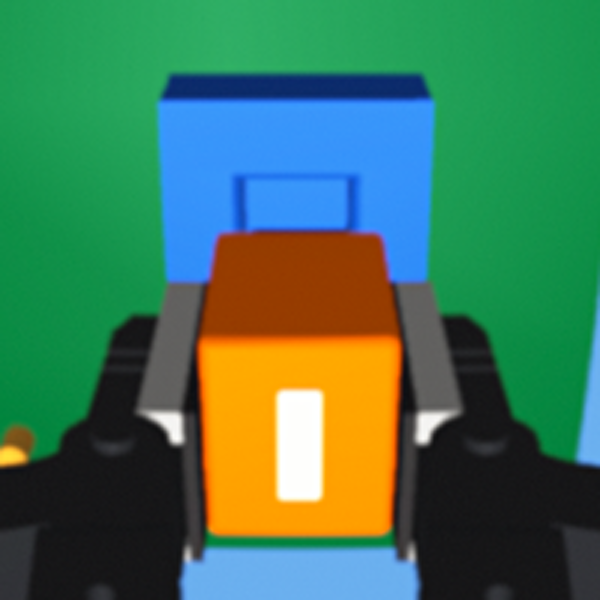

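Run:
```python
from h import *
T=np.load('T3.npy'); z0=T_tool()[2,3]-0.0006
a=np.radians(16.4); ex=np.array([np.cos(a),np.sin(a)]); ey=np.array([-ex[1],ex[0]])
c=T_tool()[:2,3]
def f(n,cx,cy,z):
    p=(ray('wrist',220+(cx+.5)/3-.5,200+(cy+.5)/3-.5,z,T)[:2]-c)*1e3; print(n,'along x',p@ex,'y',p@ey)
f('socket far edge(+26)',296.5,98,.036); f('hole far edge(+12)',296.5,176,.036)
f('sockL',159,120,.036); f('sockR',434,120,.036); f('holeL',233,200,.036);f('holeR',360,200,.036)
f('case bottom far (+15)',299,234,z0-.0033); f('top far(+15)',300,338,z0+.0287); f('top near(-15)',300,534,z0+.0287)
f('topL',199,340,z0+.0287); f('topR',402,340,z0+.0287); f('botL',217,236,z0-.0033); f('botR',383,236,z0-.0033)
```

```text
socket far edge(+26) along x 27.608751367506052 y 0.028144945820494094
hole far edge(+12) along x 14.300128766927518 y 0.036836751380827426
sockL along x 23.92139019159876 y 22.20260123258162
sockR along x 23.917311923609663 y -22.132293371435416
holeL along x 10.051057127242807 y 10.50170299041034
holeR along x 10.050609982146739 y -10.419796731618504
case bottom far (+15) along x 14.938129262903985 y -0.358997791764295
top far(+15) along x 15.940343694515594 y -0.45880611566429597
top near(-15) along x -13.467994386997868 y -0.4724911998002468
topL along x 15.596944142369445 y 11.278505827285237
topR along x 15.586887170957612 y -12.316611813446443
botL along x 14.595045572520187 y 11.343640226901584
botR along x 14.589699670062625 y -12.349181127070853
```

Camera comparison: the socket centre lies about +1.6 mm (board x) from the TCP, and the relay between 0 and +1.2 mm. I shift slightly and lower.

Emit:
arm_command --plan '[[[0.004, -0.0003, -0.001, 0, 0.1, -0.1, 0.015], [0.005, 0, 0, 0, 0, 0, 0.015], [0.003, 0, 0, 0, 0, 0, 0.015]]]'

```text
t: 8.18
tool_pos: [0.5705, -0.1114, 0.053]
tool_rot: [2.071, 0.297, -2.065]
contact_force: [-0.4, 0.3, -0.1]
opening: 0.0234
```

```bash
python3 -c "
from h import *
go([0.5690,-0.1110,0.039],-73.6)"
```

```text
t 8.18 tcp [ 0.5705 -0.1114  0.053 ] yaw -73.63 tilt [ 0.0027 -0.0002] F [-0.398   0.3496 -0.0644] op 0.0234 q6 0.96
  shift mm [13.9733 -0.8093  1.3773] rot deg [-0.0335 -0.147  -0.0565]
```

Emit:
arm_command --plan '[[[0.0, -0.0006, 0.0014, 0, -0.15, 0, 0.015], [0.003, 0, 0.0003, 0, 0, 0, 0.015], [0.003, 0, 0.0003, 0, 0, 0, 0.015], [0.002, 0, 0.0002, 0, 0, 0, 0.015]]]'

```text
t: 8.52
tool_pos: [0.5679, -0.1114, 0.0437]
tool_rot: [2.067, 0.297, -2.069]
contact_force: [0.5, 0.6, -0.3]
opening: 0.0235
```

```bash
python3 -c "
from h import *
go([0.5690,-0.1110,0.039],-73.6)"
```

```text
t 8.52 tcp [ 0.5679 -0.1114  0.0437] yaw -73.63 tilt [-0.0005 -0.0009] F [ 0.5193  0.5675 -0.2593] op 0.0235 q6 0.96
  shift mm [ 4.7346 -0.0391 -1.1433] rot deg [-0.0314  0.0426 -0.0384]
```

Emit:
arm_command --plan '[[[0.003, 0, -0.0004, 0, 0, 0, 0.015], [0.003, 0, 0, 0, 0, 0, 0.015], [0.003, 0, 0, 0, 0, 0, 0.015]]]'

```text
t: 8.77
tool_pos: [0.5686, -0.1113, 0.0388]
tool_rot: [2.064, 0.298, -2.072]
contact_force: [-14.9, 4.4, 29.6]
opening: 0.0233
```

```bash
python3 -c "
from h import *
go([0.5690,-0.1110,0.039],-73.6)"
```

```text
t 8.77 tcp [ 0.5686 -0.1113  0.0388] yaw -73.61 tilt [-0.0038 -0.0002] F [-14.8842   4.4268  29.627 ] op 0.0233 q6 0.96
  shift mm [-0.2018 -0.2009 -0.5169] rot deg [-0.0133  0.2092  0.0502]
```

Emit:
arm_command --plan '[[[0, 0, 0, 0, 0, 0, 0.015], [0, 0, 0, 0, 0, 0, 0.045], [0, 0, 0, 0, 0, 0, 0.045], [0, 0, 0, 0, 0, 0, 0.045], [-0.015, 0, 0, 0, 0, 0, 0.045], [-0.03, 0, 0, 0, 0, 0, 0.045], [-0.03, 0, 0, 0, 0, 0, 0.045], [-0.03, 0, 0, 0, 0, 0, 0.045], [-0.02, 0, 0, 0, 0, 0, 0.085], [0, 0, 0, 0, 0, 0, 0.085], [0, 0, 0, 0, 0, 0, 0.085]]]'

```text
t: 9.68
tool_pos: [0.5672, -0.1107, 0.1646]
tool_rot: [2.059, 0.301, -2.08]
contact_force: [0.4, -0.2, -0.1]
opening: 0.0789
```

Run:
```python
from h import *
go([0.52,-0.26,0.17],-75)
T=camT('wrist'); im=get_image('wrist'); save(im,'w4.png'); np.save('T4.npy',T)
wmark('wrist','relay',1); T=camT('wrist')
wmark('wrist','key_plug',3);wmark('wrist','plug_flange',3); wmark('wrist','receptacle_rim',1)
```

```text
t 9.68 tcp [ 0.5672 -0.1107  0.1646] yaw -73.62 tilt [-0.01   0.002] F [ 0.3572 -0.1622 -0.0608] op 0.0789 q6 0.96
  shift mm [ -5.2044 129.9057  87.3988] rot deg [1.3793 0.5211 0.2654]
relay 0.95 [ 0.6122  0.2047 -0.0021]
key_plug 0.8 [ 0.6113 -0.3845 -0.0008]
key_plug 0.65 [ 0.525  -0.3199  0.006 ]
plug_flange 0.96 [ 0.6104 -0.3897  0.0316]
plug_flange 0.79 [ 0.5246 -0.3217  0.0395]
receptacle_rim 0.85 [0.5346 0.0425 0.0594]
```

View pics/w4.png

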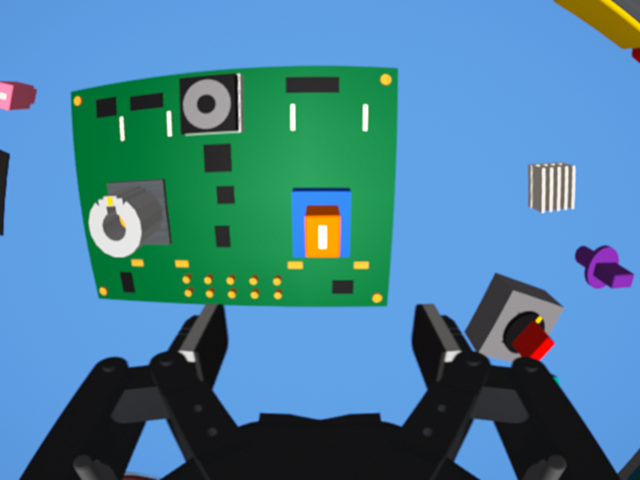

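The relay sits centred in the blue block at (322,230). The red plug is at (533,340) with its yellow mark at (539,320), and the receptacle mouth is at (116,226). I now check the relay numerically and fit the receptacle rim.

```bash
cat >> h.py <<'E'
def rimfit(fn,T,box,z=0.065):
    im=cv2.imread(fn); hsv=cv2.cvtColor(im,cv2.COLOR_BGR2HSV); h,s,v=[hsv[:,:,i].astype(int) for i in range(3)]
    m=np.zeros(h.shape,np.uint8); x0,y0,x1,y1=box; sl=np.s_[y0:y1,x0:x1]
    m[sl]=((s<50)&(v>190))[sl]; m=cv2.morphologyEx(m,cv2.MORPH_OPEN,np.ones((3,3)))
    c=max(cv2.findContours(m,cv2.RETR_EXTERNAL,cv2.CHAIN_APPROX_NONE)[0],key=cv2.contourArea)[:,0]
    c=cv2.convexHull(c)[:,0]
    P=np.array([ray('wrist',u,v_,z,T)[:2] for u,v_ in c])
    A=np.c_[2*P,np.ones(len(P))]; b=(P**2).sum(1)
    for k in range(3):
        x=np.linalg.lstsq(A,b,rcond=None)[0]; r=np.sqrt(x[2]+x[0]**2+x[1]**2); e=np.abs(np.hypot(*(P-x[:2]).T)-r); k=e<.0012; A,b,P=A[k],b[k],P[k]
    y=np.zeros(h.shape,bool); y[sl]=((h>22)&(h<34)&(s>150)&(v>150))[sl]; ys,xs=np.nonzero(y)
    print('rim',x[:2]*1e3,'r',r*1e3,len(P))
    n,l,st,ce=cv2.connectedComponentsWithStats(y.astype(np.uint8))
    for i in range(1,n):
        if st[i,4]>6: q=ray('wrist',*ce[i],z,T)[:2]-x[:2]; print('  yellow',ce[i],st[i,4],'r %.1f yaw %.1f'%(np.hypot(*q)*1e3,np.degrees(np.arctan2(q[1],q[0]))))
E
python3 - <<'E'
from h import *
T=np.load('T4.npy'); im=cv2.imread('pics/w4.png'); hsv=cv2.cvtColor(im,cv2.COLOR_BGR2HSV); h,s,v=[hsv[:,:,i].astype(int) for i in range(3)]
roi=np.zeros(h.shape,bool); roi[200:262,298:348]=1
m=roi&(((h<25)&(s>120)&(v>200))|((s<90)&(v>200))); m=cv2.morphologyEx(m.astype(np.uint8),cv2.MORPH_OPEN,np.ones((3,3))); fitrect('wrist',m,0.068,T)
roi[:]=0; roi[180:262,285:356]=1
m=roi&(((h<25)&(s>120))|((s<90)&(v>200))|((h>100)&(h<125)&(s>150)&(v>210)))
m=cv2.morphologyEx(m.astype(np.uint8),cv2.MORPH_OPEN,np.ones((3,3))); fitrect('wrist',m,0.036,T)
rimfit('pics/w4.png',T,(80,180,150,262)); rimfit('pics/w2.png',np.load('T2.npy'),(168,195,250,285))
E
```

```text
rect (570.9852905273438, -111.66249084472656) 30.06616973876953 22.71902084350586 yaw 17.34116
rect (569.9224853515625, -111.03570556640625) 51.37467956542969 43.8656005859375 yaw 16.425602
rim [532.5699  41.4121] r 23.89408076612057 30
  yellow [109.5 201. ] 28 r 20.3 yaw 17.4
  yellow [135.5833 259.25  ] 12 r 30.0 yaw -132.6
rim [532.6343  41.6872] r 24.242451795953375 31
  yellow [203.7907 215.3256] 43 r 20.3 yaw 17.2
  yellow [212.8533 236.    ] 150 r 7.1 yaw -23.2
  yellow [218.7714 280.    ] 70 r 27.8 yaw -154.0
```

Emit:
arm_command --plan '[[[-0.003, 0.027, 0.0142, 0, 0, 0, 0.085], [-0.003, 0.027, 0.0142, 0, 0, 0, 0.085], [-0.003, 0.027, 0.0142, 0, 0, 0, 0.085], [-0.003, 0.027, 0.0142, 0, 0, 0, 0.085], [-0.003, 0.027, 0.0142, 0, 0, 0, 0.085], [0, 0.027, 0.0142, 0, 0, 0, 0.085], [0, 0.02, 0.01, 0, 0, 0, 0.085], [0, 0, 0, 6.5, 0, 0, 0.085], [0, 0, 0, 6.5, 0, 0, 0.085], [0, 0, 0, 6.5, 0, 0, 0.085], [0, 0, 0, 6.5, 0, 0, 0.085], [0, 0, 0, 5, 0, 0, 0.085], [0, 0, 0, 0, 0, 0, 0.085]]]'

```text
t: 11.02
tool_pos: [0.5153, -0.3168, 0.1539]
tool_rot: [-2.016, 0.274, 2.111]
contact_force: [-1.0, 0.1, -0.2]
opening: 0.0847
```

Run:
```python
from h import *
go([0.5245,-0.3215,0.12],-105)
T=camT('wrist'); im=get_image('wrist'); save(im,'w5.png'); np.save('T5.npy',T)
wmark('wrist','plug_flange',3)
```

```text
t 11.02 tcp [ 0.5153 -0.3168  0.1539] yaw -106.09 tilt [-0.0429  0.0228] F [-1.0377  0.1116 -0.1537] op 0.0847 q6 1.18
  shift mm [ 33.3818   2.2888 -11.7698] rot deg [-1.0724  2.7199  0.5973]
plug_flange 0.94 [ 0.6085 -0.3901  0.0324]
plug_flange 0.91 [ 0.4594 -0.4     0.0328]
plug_flange 0.76 [ 0.5213 -0.3216  0.0447]
```

View pics/w5.png

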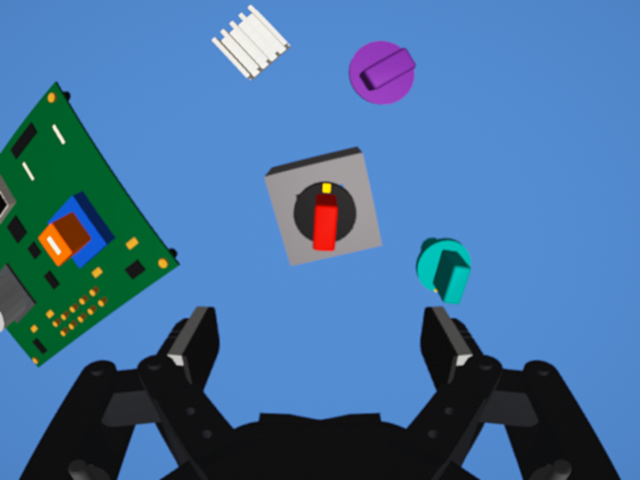

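The red plug's bar is at (324,225), with the yellow mark at (327,188) on its +x end. The teal one at (445,265) is a little close on the right.

Run:
```python
from h import *
T=np.load('T5.npy'); im=cv2.imread('pics/w5.png'); hsv=cv2.cvtColor(im,cv2.COLOR_BGR2HSV); h,s,v=[hsv[:,:,i].astype(int) for i in range(3)]
roi=np.zeros(h.shape,bool); roi[185:255,305:345]=1
red=roi&((h<8)|(h>172))&(s>150)
print([int(v[y,325]) for y in range(190,252,3)])
for t in (150,200,230):
    m=cv2.morphologyEx((red&(v>t)).astype(np.uint8),cv2.MORPH_OPEN,np.ones((3,3))); fitrect('wrist',m,0.078,T)
roi[:]=0; roi[165:255,285:362]=1
m=(roi&((v<80)|red|((h>22)&(h<34)&(s>150)))).astype(np.uint8); m=cv2.morphologyEx(m,cv2.MORPH_OPEN,np.ones((3,3)))
c=max(cv2.findContours(m,cv2.RETR_EXTERNAL,cv2.CHAIN_APPROX_NONE)[0],key=cv2.contourArea)[:,0]
P=np.array([ray('wrist',u,w_,.046,T)[:2] for u,w_ in c if w_<235])
A=np.c_[2*P,np.ones(len(P))]; x=np.linalg.lstsq(A,(P**2).sum(1),rcond=None)[0]; print('flange',x[:2]*1e3,np.sqrt(x[2]+x[0]**2+x[1]**2)*1e3)
ys,xs=np.nonzero(roi&(h>22)&(h<34)&(s>150)&(v>150)); q=ray('wrist',xs.mean(),ys.mean(),.046,T)[:2]-x[:2]; print('mark',np.hypot(*q),np.degrees(np.arctan2(q[1],q[0])))
```

```text
[255, 112, 101, 101, 100, 152, 241, 246, 245, 245, 246, 246, 246, 246, 246, 245, 245, 245, 244, 244, 220]
rect (526.9401245117188, -323.26641845703125) 13.52345085144043 29.14057159423828 yaw 160.59967
rect (526.6101684570312, -323.2310791015625) 12.670248985290527 28.48199462890625 yaw 160.77243
rect (526.4871215820312, -323.2035827636719) 11.602822303771973 27.63413429260254 yaw 160.73872
flange [ 526.6239 -322.8907] 21.13516184277684
mark 0.018477147677024307 -20.05593830323453
```

```bash
python3 -c "
from h import *
go([0.5262,-0.3231,0.11],-109.4)"
```

```text
t 11.12 tcp [ 0.5153 -0.3167  0.1541] yaw -105.85 tilt [-0.0429  0.0227] F [-0.2212  0.1235  0.4023] op 0.0850 q6 1.18
  shift mm [ 43.3916   3.6557 -14.316 ] rot deg [3.5606 2.7372 0.4969]
```

Emit:
arm_command --plan '[[[0, 0.0018, -0.007, 1.8, 1.4, 0.25, 0.05], [0, 0.0018, -0.007, 1.8, 1.3, 0.25, 0.05], [0.015, 0, 0, 0, 0, 0, 0.05], [0.015, 0, 0, 0, 0, 0, 0.05], [0.006, 0, 0, 0, 0, 0, 0.05]]]' --squeeze 100

```text
t: 11.53
tool_pos: [0.5292, -0.3245, 0.1168]
tool_rot: [-2.047, 0.342, 2.04]
contact_force: [-1.4, -0.2, -0.2]
opening: 0.0504
```

```bash
python3 -c "
from h import *
go([0.5262,-0.3231,0.051],-109.4)"
```

```text
t 11.53 tcp [ 0.5292 -0.3245  0.1168] yaw -108.93 tilt [ 0.0031 -0.002 ] F [-1.4185 -0.2193 -0.2292] op 0.0504 q6 1.23
  shift mm [65.7775 -0.4356  3.5074] rot deg [ 0.4659 -0.205  -0.0525]
```

Emit:
arm_command --plan '[[[0, -0.0004, 0.0035, 0.5, -0.2, 0, 0.05], [0.015, 0, 0.0, 0, 0, 0, 0.05], [0.015, 0, 0.0, 0, -0.1, 0, 0.05], [0.015, 0, 0, 0, -0.1, 0, 0.05], [0.008, 0, 0, 0, 0, 0, 0.05]]]'

```text
t: 11.95
tool_pos: [0.5261, -0.3229, 0.0625]
tool_rot: [-2.037, 0.347, 2.043]
contact_force: [-0.6, -0.5, 0.0]
opening: 0.0498
```

```bash
python3 -c "
from h import *
go([0.5262,-0.3231,0.051],-109.4)"
```

```text
t 11.95 tcp [ 0.5261 -0.3229  0.0625] yaw -109.23 tilt [-0.0032 -0.0005] F [-0.5824 -0.5368  0.0281] op 0.0498 q6 1.24
  shift mm [11.4765  0.1425 -0.2063] rot deg [ 0.172   0.1606 -0.0887]
```

Emit:
arm_command --plan '[[[0.007, 0, 0, 0.1, 0.1, 0, 0.05], [0.004, 0, 0, 0, 0, 0, 0.05], [0, 0, 0, 0, 0, 0, 0.005], [0, 0, 0, 0, 0, 0, 0.005], [0, 0, 0, 0, 0, 0, 0.005], [0, 0, 0, 0, 0, 0, 0.005], [0, 0, 0, 0, 0, 0, 0.005], [0, 0, 0, 0, 0, 0, 0.005]]]' --squeeze 100

```text
t: 12.62
tool_pos: [0.5257, -0.3227, 0.0492]
tool_rot: [-2.036, 0.347, 2.042]
contact_force: [0.4, 0.3, -0.5]
opening: 0.0125
```

```bash
python3 -c "
from h import *
go([0.5262,-0.3231,0.16],-109.4)"
```

```text
t 12.62 tcp [ 0.5257 -0.3227  0.0492] yaw -109.30 tilt [-0.003   0.0001] F [ 0.4299  0.2502 -0.5092] op 0.0125 q6 1.24
  shift mm [-110.7916    0.3559   -0.2972] rot deg [ 0.0959  0.1648 -0.0546]
```

Emit:
arm_command --plan '[[[-0.02, 0, 0, 0, 0, 0, 0.005], [-0.035, 0, 0, 0, 0, 0, 0.005], [-0.035, 0, 0, 0, 0, 0, 0.005], [-0.035, 0, 0, 0, 0, 0, 0.005], [-0.02, -0.02, 0.007, 0, 0, 0, 0.005], [0, -0.029, 0.0095, 0, 0, 0, 0.005], [0, -0.029, 0.0095, 0, 0, 0, 0.005], [0, -0.029, 0.0095, 0, 0, 0, 0.005], [0, -0.029, 0.0095, 0, 0, 0, 0.005], [0, -0.029, 0.0095, 0, 0, 0, 0.005], [0, -0.029, 0.0095, 0, 0, 0, 0.005], [0, -0.029, 0.0095, 0, 0, 0, 0.005], [0, -0.029, 0.0095, 0, 0, 0, 0.005], [0, -0.029, 0.0095, 0, 0, 0, 0.005], [0, -0.015, 0.005, 0, 0, 0, 0.005], [0, 0, 0, 0, 0, 0, 0.005]]]'

```text
t: 13.95
tool_pos: [0.5329, 0.0009, 0.2065]
tool_rot: [-2.044, 0.352, 2.027]
contact_force: [0.2, -0.7, -1.4]
opening: 0.0126
```

```bash
python3 -c "
from h import *
go([0.531,0.041,0.15],-73.2)"
```

```text
t 13.95 tcp [0.5329 0.0009 0.2065] yaw -109.62 tilt [ 0.0077 -0.0016] F [ 0.1648 -0.7306 -1.3617] op 0.0126 q6 1.78
  shift mm [ 56.3721 -37.0578  15.6947] rot deg [-36.4247  -0.4513  -0.0811]
```

Emit:
arm_command --plan '[[[0, -0.018, 0.008, 0, -0.2, 0, 0.005], [0, -0.018, 0.007, 0, -0.2, 0, 0.005], [0.01, 0, 0, -6, 0, 0, 0.005], [0.01, 0, 0, -6, 0, 0, 0.005], [0.01, 0, 0, -6, 0, 0, 0.005], [0.01, 0, 0, -6, 0, 0, 0.005], [0.01, 0, 0, -6, 0, 0, 0.005], [0, 0, 0, -6, 0, 0, 0.005], [0, 0, 0, 0, 0, 0, 0.005]]]'

```text
t: 14.7
tool_pos: [0.5322, 0.0371, 0.1569]
tool_rot: [2.055, 0.322, -2.043]
contact_force: [0.2, 0.2, -1.3]
opening: 0.0126
```

```bash
python3 -c "
from h import *
go([0.531,0.041,0.13],-73.2)"
```

```text
t 14.70 tcp [0.5322 0.0371 0.1569] yaw -71.89 tilt [ 0.0067 -0.0035] F [ 0.2487  0.2385 -1.303 ] op 0.0126 q6 1.19
  shift mm [26.8307 -4.1983  0.1127] rot deg [ 1.3059 -0.3081 -0.3076]
```

Emit:
arm_command --plan '[[[0.01, -0.0042, 0, 0.65, -0.3, -0.3, 0.005], [0.013, 0, 0, 0.65, -0.1, 0, 0.005], [0.003, 0, 0, 0, 0, 0, 0.005]]]'

```text
t: 14.95
tool_pos: [0.532, 0.0398, 0.1303]
tool_rot: [2.07, 0.293, -2.068]
contact_force: [0.7, -0.4, -1.1]
opening: 0.0126
```

Run:
```python
from h import *
go([0.531,0.041,0.12],-73.2)
T=camT('wrist'); im=get_image('wrist'); save(im,'w6.png'); np.save('T6.npy',T)
go([0.531,0.041,0.12],-73.2)
cv2.imwrite('pics/w6c.png',cv2.resize(cv2.imread('pics/w6.png')[180:400,210:430],(660,600) if 0 else (600,600),interpolation=cv2.INTER_CUBIC))
```

```text
t 14.95 tcp [0.532  0.0398 0.1303] yaw -73.81 tilt [ 0.0011 -0.0011] F [ 0.7131 -0.3965 -1.0758] op 0.0126 q6 1.22
  shift mm [10.3136 -1.4561  0.602 ] rot deg [-0.606  -0.04   -0.0772]
t 15.00 tcp [0.5318 0.0398 0.1303] yaw -73.76 tilt [ 0.0006 -0.001 ] F [ 0.2058 -0.2274 -1.0533] op 0.0127 q6 1.22
  shift mm [10.2784 -1.3568  0.4921] rot deg [-0.5604 -0.0188 -0.0646]
```

View pics/w6c.png

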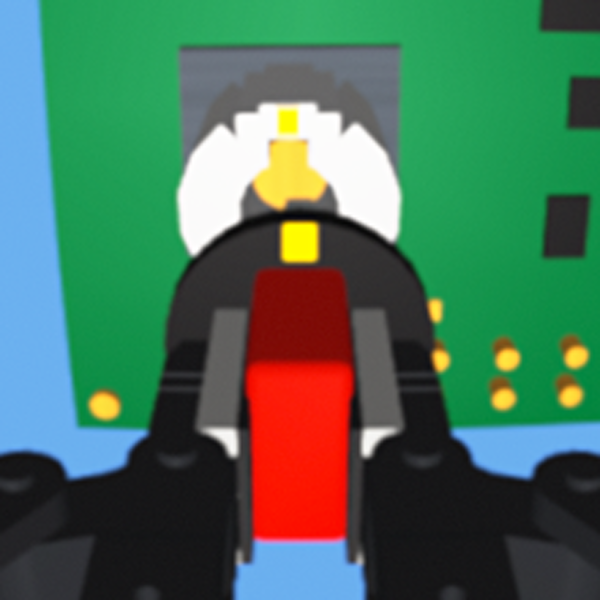

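Run:
```python
from h import *
T=np.load('T6.npy'); z0=.1303; c=np.array([.532,.0398]); k=600/220
a=np.radians(16.6); ex=np.array([np.cos(a),np.sin(a)]); ey=np.array([-ex[1],ex[0]])
def f(n,cx,cy,z):
    p=(ray('wrist',210+(cx+.5)/k-.5,180+(cy+.5)/k-.5,z,T)[:2]-c)*1e3; print(n,'x %.1f y %.1f'%(p@ex,p@ey))
f('rec mark(+20.3)',288,121,.065); f('rim L',178,200,.065); f('rim R',401,200,.065); f('rim far(24)',288,104,.065)
f('flange far(+22)',299,213,z0-.0032); f('plug mark',300,242,z0-.0032); f('flL',166,335,z0-.0032); f('flR',435,335,z0-.0032)
f('bar top far(+15)',299,366,z0+.0288); f('bar near(-15)',299,538,z0+.0288); f('L',247,380,z0+.0288); f('R',352,380,z0+.0288)
f('bar bot far(+15)',299,268,z0-.0032)
rimfit('pics/w6.png',T,(270,210,360,275))
print('rec centre rel TCP',(np.array([.5326,.0415])-c)@ex*1e3,(np.array([.5326,.0415])-c)@ey*1e3)
```

```text
rec mark(+20.3) x 21.6 y 1.5
rim L x 3.9 y 25.8
rim R x 3.6 y -23.0
rim far(24) x 25.4 y 1.5
flange far(+22) x 24.3 y -0.8
plug mark x 19.5 y -0.9
flL x 3.2 y 21.0
flR x 2.9 y -22.7
bar top far(+15) x 15.5 y -0.7
bar near(-15) x -12.9 y -0.5
L x 13.4 y 6.0
R x 13.3 y -7.5
bar bot far(+15) x 15.1 y -0.7
rim [157.6636 143.9566] r 401.8895563801924 2
  yellow [315.05   224.0667] 60 r 406.2 yaw -13.7
  yellow [315.292  243.5096] 363 r 396.0 yaw -14.6
  yellow [319.3602 267.6613] 186 r 384.1 yaw -16.1
rec centre rel TCP 1.0606637692674716 1.4577353561477613
```

```bash
python3 -c "
from h import *
go([0.5315,0.0419,0.115],-73.4)"
```

```text
t 15.00 tcp [0.5318 0.0398 0.1303] yaw -73.76 tilt [ 0.0006 -0.001 ] F [ 0.2058 -0.2274 -1.0533] op 0.0127 q6 1.22
  shift mm [15.2779 -2.0867 -0.2379] rot deg [-0.3604 -0.0189 -0.0646]
```

Emit:
arm_command --plan '[[[0.004, -0.002, 0, -0.3, 0, 0, 0.005], [0.006, 0, 0, -0.2, 0, 0, 0.005], [0.004, 0, 0, 0, 0, 0, 0.005]]]'

```text
t: 15.25
tool_pos: [0.5319, 0.0418, 0.1157]
tool_rot: [2.066, 0.301, -2.063]
contact_force: [-0.6, -0.4, -0.3]
opening: 0.0127
```

```bash
python3 -c "
from h import *
go([0.5315,0.0419,0.105],-73.4)"
```

```text
t 15.25 tcp [0.5319 0.0418 0.1157] yaw -73.32 tilt [ 0.0018 -0.0011] F [-0.6332 -0.4471 -0.2571] op 0.0127 q6 1.22
  shift mm [10.6647 -0.2254  0.3332] rot deg [ 0.0789 -0.0836 -0.0904]
```

Emit:
arm_command --plan '[[[0.004, -0.0002, 0.0004, 0, -0.1, -0.1, 0.005], [0.004, 0, 0.0003, 0, 0, 0, 0.005], [0.003, 0, 0.0002, 0, 0, 0, 0.005]]]'

```text
t: 15.5
tool_pos: [0.5308, 0.0419, 0.1033]
tool_rot: [2.065, 0.303, -2.066]
contact_force: [-0.7, -0.8, -1.7]
opening: 0.0128
```

```bash
python3 -c "
from h import *
go([0.5315,0.0419,0.095],-73.4)"
```

```text
t 15.50 tcp [0.5308 0.0419 0.1033] yaw -73.32 tilt [-0.0006  0.0001] F [-0.6812 -0.7639 -1.7014] op 0.0128 q6 1.22
  shift mm [ 8.2965  0.1912 -0.6312] rot deg [0.0756 0.0312 0.016 ]
```

Emit:
arm_command --plan '[[[0.003, 0, -0.0006, 0.1, 0, 0, 0.005], [0.003, 0, 0, 0, 0, 0, 0.005], [0.003, 0, 0, 0, 0, 0, 0.005], [0.002, 0, 0, 0, 0, 0, 0.005]]]'

```text
t: 15.83
tool_pos: [0.5315, 0.0421, 0.0911]
tool_rot: [2.066, 0.301, -2.067]
contact_force: [0.4, -0.3, -1.9]
opening: 0.0124
```

```bash
python3 -c "
from h import *
go([0.5315,0.0419,0.074],-73.4)"
```

```text
t 15.83 tcp [0.5315 0.0421 0.0911] yaw -73.44 tilt [-0.0004  0.0001] F [ 0.3666 -0.3253 -1.9266] op 0.0124 q6 1.22
  shift mm [17.1095  0.1621  0.067 ] rot deg [-0.0429  0.0211  0.0105]
```

The key is in the keyway without any force. I push on against the spring.

Emit:
arm_command --plan '[[[0, 0, 0, 0, 0, 0, 0.005], [0, 0, 0, 0, 0, 0, 0.005], [0.003, 0, 0, 0, 0, 0, 0.005], [0.003, 0, 0, 0, 0, 0, 0.005], [0.003, 0, 0, 0, 0, 0, 0.005], [0.003, 0, 0, 0, 0, 0, 0.005]]]' --squeeze 110

```text
t: 16.33
tool_pos: [0.5322, 0.0421, 0.0796]
tool_rot: [2.067, 0.301, -2.066]
contact_force: [-3.6, 0.1, 6.0]
opening: 0.0124
```

```bash
python3 -c "
from h import *
go([0.5315,0.0419,0.074],-73.4)"
```

```text
t 16.33 tcp [0.5322 0.0421 0.0796] yaw -73.45 tilt [0.0008 0.0001] F [-3.5919  0.0733  5.9922] op 0.0124 q6 1.22
  shift mm [ 5.5767 -0.0628  0.7533] rot deg [-0.0451 -0.0424 -0.0093]
```

Emit:
arm_command --plan '[[[0.003, 0, 0.0005, 0, 0, 0, 0.005], [0.003, 0, 0, 0, 0, 0, 0.005], [0.003, 0, 0, 0, 0, 0, 0.005]]]'

```text
t: 16.58
tool_pos: [0.5324, 0.0421, 0.0734]
tool_rot: [2.066, 0.301, -2.066]
contact_force: [-5.9, 0.4, 11.1]
opening: 0.0127
```

```bash
python3 -c "
from h import *
go([0.5315,0.0419,0.074],-73.4)"
```

```text
t 16.58 tcp [0.5324 0.0421 0.0734] yaw -73.43 tilt [-0.0001  0.0003] F [-5.8562  0.4332 11.1237] op 0.0127 q6 1.22
  shift mm [-0.5634 -0.1008  0.8938] rot deg [-0.0295  0.0007  0.0153]
```

Emit:
arm_command --plan '[[[0.002, 0, 0.0006, 0, 0, 0, 0.005], [0.002, 0, 0.0002, 0, 0, 0, 0.005], [0.002, 0, 0, 0, 0, 0, 0.005]]]'

```text
t: 16.83
tool_pos: [0.5325, 0.042, 0.0727]
tool_rot: [2.065, 0.302, -2.068]
contact_force: [-8.3, 0.4, 13.9]
opening: 0.0123
```

```bash
python3 -c "
from h import *
go([0.5315,0.0419,0.074],-73.4)"
```

```text
t 16.83 tcp [0.5325 0.042  0.0727] yaw -73.41 tilt [-0.0018  0.0005] F [-8.3228  0.409  13.9055] op 0.0123 q6 1.22
  shift mm [-1.2993 -0.1425  0.9838] rot deg [-0.0127  0.0884  0.0547]
```

Emit:
arm_command --plan '[[[0.004, 0, 0.0008, 0, 0, 0, 0.005], [0.004, 0, 0.0008, 0, 0, 0, 0.005]]]'

```text
t: 17.0
tool_pos: [0.5325, 0.042, 0.0727]
tool_rot: [2.063, 0.303, -2.069]
contact_force: [-11.2, 2.1, 23.4]
opening: 0.0128
```

Run:
```python
from h import *
go([0.5315,0.0419,0.074],-73.4)
T=camT('wrist'); im=get_image('wrist'); save(im,'w7.png'); np.save('T7.npy',T)
go([0.5315,0.0419,0.074],-73.4)
cv2.imwrite('pics/w7c.png',cv2.resize(im[180:400,210:430,::-1],(600,600),interpolation=cv2.INTER_CUBIC))
```

```text
t 17.00 tcp [0.5325 0.042  0.0727] yaw -73.39 tilt [-0.0029  0.001 ] F [-11.2078   2.0908  23.4113] op 0.0128 q6 1.22
  shift mm [-1.3392 -0.1586  0.9868] rot deg [0.0134 0.1446 0.1039]
t 17.05 tcp [0.5325 0.0421 0.0727] yaw -73.39 tilt [-0.0028  0.001 ] F [-10.9584   0.7767  21.9082] op 0.0118 q6 1.22
  shift mm [-1.317  -0.1272  1.001 ] rot deg [0.015  0.1386 0.1019]
```

View pics/w7c.png

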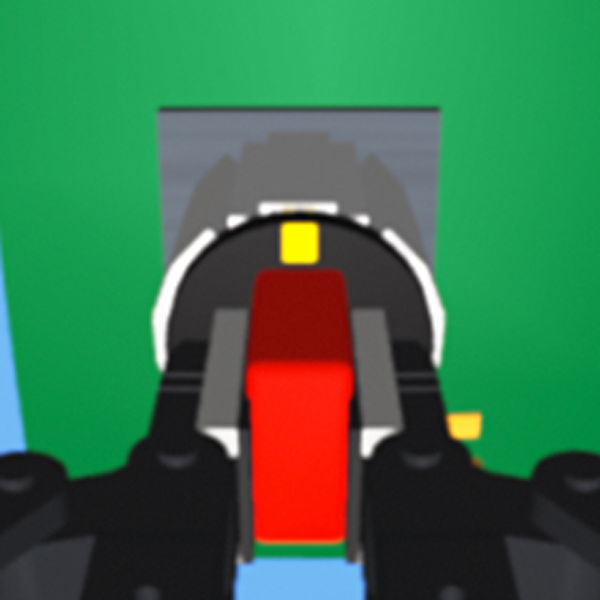

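The yellow mark is over the keyway and the flange lies on the rim, concentric with it. The plug hasn't moved in the grip, and more push raised only the force, not the depth. Before handing in, I check the relay and bystanders once in the top view.

Run:
```python
from h import *
o=ctrl.get_obs(); get_image('top')
for th in ['relay','heat_sink','flux_jar','spare_relay']: wmark('top',th,4)
go([0.5315,0.0419,0.074],-73.4)
finish_job();
```

```text
relay 0.83 [0.3844 0.2859 0.0017]
relay 0.69 [0.6079 0.2055 0.0027]
relay 0.51 [ 0.5692 -0.1129  0.0256]
heat_sink 0.7 [ 0.6566 -0.3031  0.0017]
heat_sink 0.37 [0.5028 0.3011 0.0029]
flux_jar 0.58 [ 0.6188  0.2923 -0.0022]
spare_relay 0.63 [0.5237 0.343  0.0047]
t 17.30 tcp [0.5325 0.0421 0.0727] yaw -73.39 tilt [-0.0026  0.0009] F [-11.1472   1.3694  21.6341] op 0.0123 q6 1.22
  shift mm [-1.3012 -0.144   1.0092] rot deg [0.0134 0.1246 0.0938]
the job is handed in; nothing more can be done
```

I seated the orange relay in the blue socket and let go of it. I then took the red plug from its stand and turned it in the air to line up with the keyway. It went in and down against the spring to the rim. I handed the job in at 17.3 s, still holding the plug down; no verdict was reported.

**Relay:** It bottomed at the expected height under about 30 N. The last top view put its origin at (0.569, -0.113, 0.026) m, about 2 mm from the socket centre and at the height of a seated relay.

**Plug:** The key entered the keyway without force. More push then raised the force to about 22 N with no further movement, so the flange is on the rim. In the last wrist picture the flange sits concentric on the rim, with its mark over the keyway.

**Bystanders:** The grey relay, heat sink and jar were found within about 6 mm of where they started, which is mostly detector error.

**Disagreements:**
- The wrist camera and the tool position differed by 1–2 mm, so I aligned parts by comparing them within the same picture.
- A sideways force of about 11 N remained on the plug at the end.
- The final tool height was about 1.3 mm below what I calculated for a fully seated plug, which I put down to calibration error.

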